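# Check a bridge gauge on its setting block

## Task

Check the bridge gauge on its setting block: pull the instrument cabinet's drawer well open by its handle, take the gauge from its sloping stand, and lower it gently over the taller of the two steel blocks in the drawer, so that both its legs stand flat on the drawer floor and its sprung foot rests near the middle of the block and reads its height. Let go only once the gauge stands, leave it standing there with the drawer open, and leave the other things on the bench as they are.

Things in the scene. Friction and masses are not known exactly. Their poses are not given: they have to be found in the camera images.
- drawer (a joint): How far the single drawer of the grey bench-top instrument cabinet is out, m: 0 shut, 0.16 fully out; light friction, stays where left. It slides along the handle's own -x. The cabinet is fixed, 240 mm deep (x), 340 wide (y), 100 high; a folder 18 mm high lies on the rear half of its top.
- drawer_handle (a point): Middle of the drawer's bar handle: a round steel bar about 10 mm thick, 110 mm long along the cabinet's y, 35 mm in front of the drawer's front, 66 mm above the bench (34 mm below the cabinet's top). Axes as the cabinet's. Moves with the drawer.
- drawer_floor (a point): Point on the drawer's inner floor, midway across its width and 50 mm behind the inside of its front panel (16 mm thick, standing 56 mm above the floor). The floor is a flat dark steel plate 26 mm above the bench, 184 mm along x and 298 along y inside; side and back walls stand 34 mm above it. Axes as the handle's: -x is the way the drawer opens.
- block_tall: The taller steel setting block, 40 x 40 mm and 38 mm high, loose on the drawer's floor in its front left or right half. Origin: centre of its underside, z up.
- block_low: The lower steel block, 40 x 40 mm and 22 mm high, loose on the drawer's floor in the other half. Origin: centre of its underside, z up.
- gauge: Bridge gauge, 0.53 kg: aluminium inverted U, 100 mm along y, with a dial head and a sprung plunger. Origin: midway between the legs' undersides; z up to the head, y leg to leg, dial faces +x. Legs 10 mm thick (y), 44 deep (x), 80 apart inside; crossbar underside 60 above the origin, its top 74. At the start it leans on its stand, head 35 degrees from vertical towards the stand's -x.
- gauge_head (a point): Centre of the gauge's black head, the place to grip: 40 mm wide (y), 30 deep (x), reaching from 74 to 120 mm above the legs' undersides along the gauge's z; this point is at 100 mm. Axes as the gauge's.
- gauge_foot (a joint): Reading of the gauge, m: how far its foot is pushed up above the underside of the legs; 0 when free, so with the gauge standing flat it reads the height of what is under the foot. Range 0 to 0.05; the spring takes about 1 to 2 N.
- foot_tip (a point): Centre of the underside of the gauge's foot, a steel disc 16 mm across, midway between the legs.
- stand: Dark steel sloping stand, fixed: base 110 x 126 mm; a sloping back plate 116 mm wide under the gauge (which leans towards the stand's -x), two ledges under its legs with small cheeks outside them. It reaches about 90 mm above the bench. Origin: centre of its underside.
- parts_bin: Blue plastic bin, 100 x 130 x 60 mm, to be left alone. Origin: centre of its underside.
- hub: Turned steel hub, flange 60 mm across, 45 mm high, to be left alone. Origin: centre of its underside.
- wrench: Steel wrench, 170 mm long, lying flat on the bench, to be left alone.
Mind the look-alikes: they are no part of the job. Of the things shaped like the stand, the steel one is meant.

How it is judged:
On the way, in this order (a step that is already met when the one before it is completed fails the run):
1. the drawer is pulled at least 110 mm open (value of joint drawer above 0.11 m), for 0.2 s.
2. the gauge is held in the gripper, off its stand (contact force between the fingers and gauge above 1 N and contact force between gauge and stand below 0.05 N and distance of gauge from where it was at the start of the episode above 0.04 m), for 0.2 s.
3. still held, the gauge stands upright over the taller block with its foot within 10 mm of the middle and reads 38 mm to within 1.8 mm (contact force between the fingers and gauge above 1 N and value of joint gauge_foot between 0.0362 and 0.0398 m and x of foot_tip in the frame of block_tall between -0.01 and 0.01 m and y of foot_tip in the frame of block_tall between -0.01 and 0.01 m and angle between gauge's own z axis and vertical below 0.04 rad), for 0.2 s.
At the end, for the whole second after the job is handed in: The gauge stands released, at rest and upright (0.04 rad) over the taller block, foot within 10 mm of the block's middle along each side, joint reading 36.2 to 39.8 mm; the drawer is at least 110 mm open and both blocks lie flat (0.06 rad) (value of joint gauge_foot between 0.0362 and 0.0398 m and x of foot_tip in the frame of block_tall between -0.01 and 0.01 m and y of foot_tip in the frame of block_tall between -0.01 and 0.01 m and angle between gauge's own z axis and vertical below 0.04 rad and value of joint drawer above 0.11 m and linear speed of gauge below 0.02 m/s and angle between each of block_tall, block_low's own z axis and vertical below 0.06 rad); the robot touches nothing.
It fails at once if the bin, the hub or the wrench is moved more than 30 mm (distance of any of parts_bin, hub, wrench from where it was at the start of the episode above 0.03 m).
It fails at once if the gauge is pressed or dropped on the block with more than 60 N (contact force between gauge and block_tall above 60 N).
It also fails if it takes over 64 s, if anything falls off the work surface, if the arm or the gripper's body presses on something with over 40 N, if the wrist force passes 120 N, or if a joint passes its speed limit or range.

## Robot

A 6-joint arm with a two-finger parallel gripper is mounted at the origin on the work surface. World frame = base frame: x ahead of the robot, y to its left, z up, the work surface at z = 0. Lengths are in m, angles in rad, forces in N, time in s.
With the tool pointing down it reaches from about 0.425 to 1.125 m from the base axis. Payload 14.9 kg.
Tool frame: the origin (TCP) lies midway between the tips of the shut fingers; the grasp point (between the pads) lies 19 mm behind it (arm.tcp_to_grasp is the distance from the TCP to the grasp point, in m); z points along the fingers, y is the direction in which the jaws open and shut (so a half turn about z gives the same grasp; the last joint's range is limited). The gripper opens to 91 mm and grips with 3 to 60 N. Pads are 32 mm wide; open, the fingers measure 118 mm over their backs; the gripper's body (76 mm by 178 mm) begins 60 mm behind the grasp point.
Start: joints at [1.242, 0.379, 1.734, -0, 1.028, -0.033], TCP at [0.204, 0.67, 0.214] pointing down, gripper open.
Joint ranges: [-2.77, 2.77], [-0.74, 2.19], [0, 2.66], [-1.06, 4.2], [0.31, 2.87], [-3.08, 3.08]. Speed limits (rad/s): [1.89, 1.89, 2.39, 3.14, 3.14, 3.14].

## Interface

Orientations are given as [roll, pitch, yaw] about the fixed x, y, z axes, in that order (R = Rz(yaw) Ry(pitch) Rx(roll)).
In Python, from plant import state, cams, arm gives the robot as it stands.
- The arm moves only by the tool jog_arm, never from a script. Its arguments are lists of equal length, an entry for each row: "gripper": the closure, from 0 (fully open) to 1 (shut); "offset": the shift along the world's x, y, z normalised to -1 to 1, where 1 is 10 cm, a list of three; "angular": the turn, a rotation vector about the world's x, y, z normalised to -1 to 1, where 1 is pi rad, a list of three. A call has 1 to 10 rows; each row shifts and turns the commanded pose from where the row before left it; what a row does not reach is not made up. A row lasts 1/10 s, in which the tool goes at most 50 mm and 8.59 degrees, less where a joint would pass 70% of its speed; a pose out of reach is approached as far as the arm can. A call with a number of a shift or a turn outside -1 to 1 is refused whole. A call with a gripper value outside its range is refused whole. The fingers move at their own pace and stop on an object; "force" is the grip in N (left out, the last holds). Time passes only in rows, so rows that do not move let the fingers close. It gives the time, the measured TCP pose, the force and the opening at its end, in the units of the state.
- state(): the state, without advancing time (a new reading comes with each control period).
- cams.capture(name): name is "scene" or "side" or "wrist"; returns the picture (400x640x3 uint8, red, green, blue); there is no depth.
- cams.camera_params(name): a dict with "vfov" (degrees; the focal length in pixels is half the picture's height over the tangent of half this angle, whatever the lens; pixels are square), "cx", "cy" (the principal point, pixels), "R" (3x3) and "t" (3): a world point X has camera coordinates R X + t. Camera axes: x right, y down, z forward; pixel columns grow to the right and rows downward; lengths in m; the calibration is good to about 2 mm. A picture is of the moment at which its call begins: read the wrist's pose just before it. camera_params takes no time and is no camera call; for the wrist camera it gives the pose at the moment of the call.
- arm.job_done(): hands the job in, once; it reports no verdict.
The state is a dict: "time_s": time; "joints": joint angles; "joint_vel": joint speeds; "joint_torque": joint torques, N m; "tcp_pos": TCP position; "tcp_rot": TCP orientation; "contact_force": force on the tool from outside, world axes, zero at the start; "torque": the same for the moment, N m; "finger_gap": finger opening in m.
Only numpy, scipy, OpenCV 4.12 (cv2) and the standard library are available. Lean on these libraries where they do the work, as an engineer would, in place of code of your own. Each camera call takes 0.05 s, during which the arm holds its last target. There are 200 camera calls.

## Working session

There is one attempt and no reset: what is moved stays moved. The work goes in short steps, Python scripts to look and compute and a tool call to move; the robot and the scene stay as the last step left them, time stands still between calls to the robot, and variables do not carry over. Pictures are saved under pics/ and viewed, about 8 in all and at most 12, crops included, and the job is handed in when it is done.

Besides the shell and the picture viewer there is one more tool, called after "Emit:" by a JSON object that holds its "api" and its "payload", one argument or row to a line. jog_arm: Moves the arm, as the interface text tells. Scaled input: -1 to 1 covers 10 cm each way for a shift and pi rad each way for a turn. Its arguments: {"type":"object","properties":{"gripper":{"type":"array","items":{"type":"number"}},"offset":{"type":"array","items":{"type":"array","items":{"type":"number"}}},"angular":{"type":"array","items":{"type":"array","items":{"type":"number"}}},"force":{"type":"number"}},"required":["gripper","offset","angular"]}

```bash
mkdir -p pics; cat > h.py <<'E'
import numpy as np, cv2
from plant import state, cams, arm
def snap(n,f):
    im=cams.capture(n); cv2.imwrite('pics/'+f,im[:,:,::-1]); return im
def ray(n,u,v,P=None):
    P=P or cams.camera_params(n); f=200/np.tan(np.radians(P['vfov'])/2)
    R=np.array(P['R']);t=np.array(P['t'])
    d=R.T@np.array([(u-P['cx'])/f,(v-P['cy'])/f,1.]); return -R.T@t,d/np.linalg.norm(d)
def onz(n,u,v,z,P=None):
    o,d=ray(n,u,v,P); return o+d*(z-o[2])/d[2]
def tri(a,b):
    (o1,d1),(o2,d2)=a,b
    A=np.c_[d1,-d2]; s=np.linalg.lstsq(A,o2-o1,rcond=None)[0]
    p,q=o1+s[0]*d1,o2+s[1]*d2; return (p+q)/2,np.linalg.norm(p-q)
def proj(n,X,P=None):
    P=P or cams.camera_params(n); f=200/np.tan(np.radians(P['vfov'])/2)
    c=np.array(P['R'])@np.array(X)+np.array(P['t']); return [P['cx']+f*c[0]/c[2],P['cy']+f*c[1]/c[2]]
E
python3 - <<'E'
from h import *
for n in('scene','side','wrist'):
    P=cams.camera_params(n); o,d=ray(n,320,200); print(n,P['vfov'],P['cx'],P['cy'],o.round(3),d.round(3)); snap(n,n+'0.png')
print(state())
E
```

```text
scene 54.03307935925736 319.0585872526789 192.5758850158336 [ 1.097 -0.363  0.914] [-0.575  0.227 -0.786]
side 54.70762128117629 321.9822472427531 197.54845630120676 [ 0.301 -0.973  0.65 ] [ 0.183  0.83  -0.526]
wrist 66.25676045817704 314.95401769401974 208.35969823139465 [0.14  0.689 0.385] [ 0.213 -0.047 -0.976]
{'time_s': 0.15, 'joints': array([ 1.24170832e+00,  3.79306415e-01,  1.73463037e+00, -1.75961723e-05,
        1.02851651e+00, -3.32845403e-02]), 'joint_vel': array([ 0.00134026, -0.00049495, -0.00263873,  0.00017476,  0.00159876,
        0.00141126]), 'joint_torque': array([ 1.28608037e-03, -7.64102626e+01, -4.34653652e+01,  6.51424262e-02,
        4.09471581e-02, -1.11429640e-04]), 'tcp_pos': array([0.20395818, 0.66931477, 0.21343419]), 'tcp_rot': array([-3.14073199e+00, -1.35851335e-05,  2.84579827e+00]), 'contact_force': array([ 0.27219786, -0.2680329 , -0.65621063]), 'torque': array([0.04090598, 0.02158515, 0.00767068]), 'finger_gap': 0.09123066963464452}
```

View pics/scene0.png

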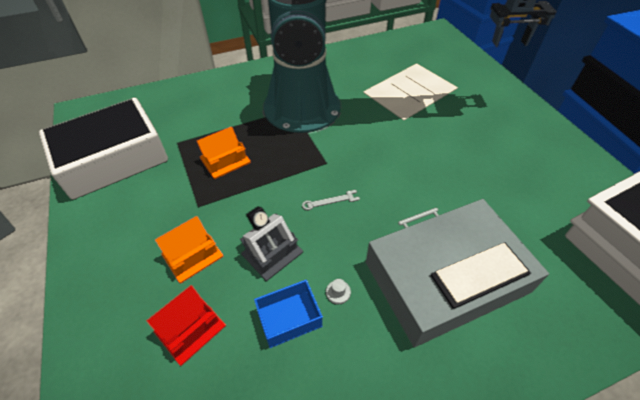

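View pics/side0.png

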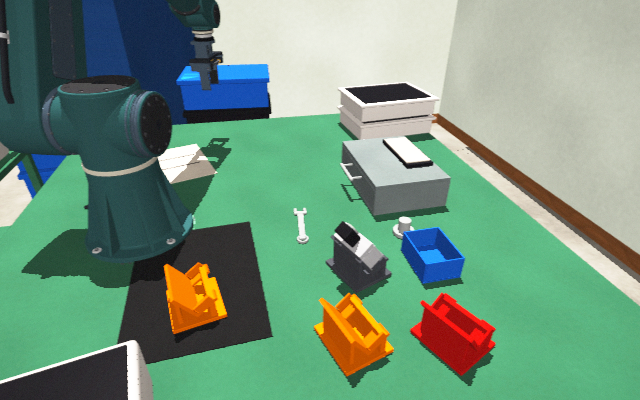

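The scene view shows the cabinet (front edge about (369,243)–(485,200), handle at (420,216)), and the gauge on its steel stand at (268,240). The side view shows the gauge head at (347,233) and the handle at (350,178). Next I'll zoom in on all of these in one montage.

```bash
python3 - <<'E'
from h import *
s=cv2.imread('pics/scene0.png');d=cv2.imread('pics/side0.png')
def c(im,u,v,w,h,k): return cv2.resize(im[v:v+h,u:u+w],None,fx=k,fy=k,interpolation=cv2.INTER_CUBIC)
# each tile 400x300
M=np.vstack([np.hstack([c(s,355,190,200,150,2),c(s,230,200,80,60,5)]),np.hstack([c(d,330,130,133,100,3)[:300,:399],np.zeros((300,1,3),np.uint8),c(d,320,212,80,60,5)])[:, :800]])
def grid():
    pass
cv2.imwrite('pics/m.png',M)
for name,p in (('top corners',[(369,243),(485,200),(547,272),(420,333)]),):
    for q in p: print(q,onz('scene',*q,.1).round(3))
print(onz('scene',401,222,.066),onz('scene',438,211,.066))
E
```

```text
(369, 243) [ 0.669 -0.066  0.1  ]
(485, 200) [0.664 0.276 0.1  ]
(547, 272) [0.891 0.278 0.1  ]
(420, 333) [ 0.904 -0.065  0.1  ]
[0.62424144 0.05291757 0.066     ] [0.62974429 0.16265487 0.066     ]
```

View pics/m.png

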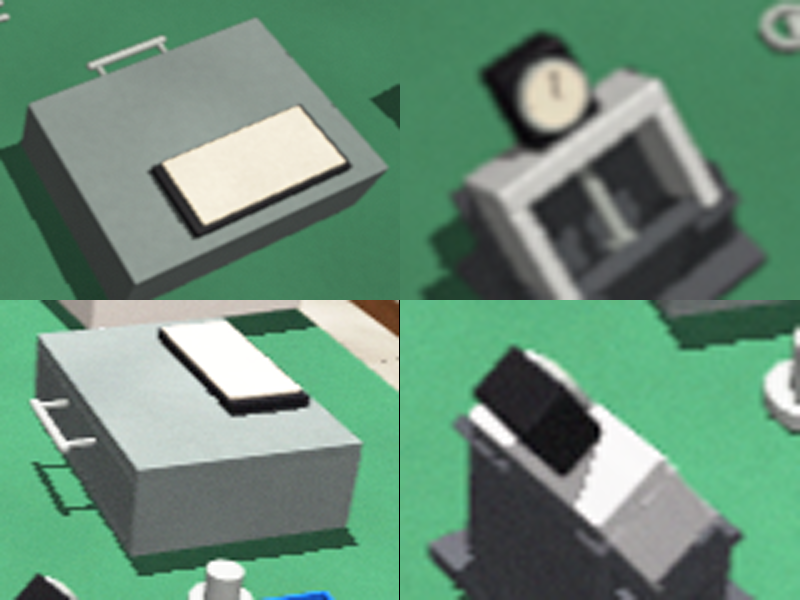

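```bash
python3 - <<'E'
from h import *
a=lambda x,y:(355+x/2-.25,190+y/2-.25); g=lambda x,y:(230+(x-400)/5-.4,200+y/5-.4)
b=lambda x,y:(330+x/3-.33,130+(y-300)/3-.33); k=lambda x,y:(320+(x-400)/5-.4,212+(y-300)/5-.4)
for q in[(30,104),(257,18),(386,168),(134,284)]: print('top',onz('scene',*a(*q),.1).round(4))
for q in[(38,336),(360,442),(133,471)]: print('top side',onz('side',*b(*q),.1).round(4))
for q in[(92,66),(165,41)]: print('h sc',onz('scene',*a(*q),.066).round(4))
for q in[(35,402),(70,448)]: print('h sd',onz('side',*b(*q),.066).round(4))
T=lambda p,q:tri(ray('scene',*g(*p)),ray('side',*k(*q)))
print('front L?',T((507,212),(660,460)))
print('head top corner',T((550,33),(520,347)))
print('headL',T((483,78),(475,390)))
for q in[(510,210),(655,83),(718,205),(555,97)]: print('z.09',onz('scene',*g(*q),.09).round(4))
E
```

```text
top [ 0.6662 -0.0629  0.1   ]
top [0.6586 0.2742 0.1   ]
top [0.8951 0.2759 0.1   ]
top [ 0.9031 -0.0606  0.1   ]
top side [0.6559 0.2672 0.1   ]
top side [ 0.9014 -0.0582  0.1   ]
top side [ 0.6595 -0.0658  0.1   ]
h sc [0.6261 0.0511 0.066 ]
h sc [0.6268 0.1622 0.066 ]
h sd [0.6252 0.163  0.066 ]
h sd [0.6329 0.0505 0.066 ]
front L? (array([ 0.56328466, -0.32982951,  0.1103632 ]), np.float64(0.005228442579354499))
head top corner (array([ 0.50528805, -0.2872374 ,  0.15476387]), np.float64(0.0027697016717122915))
headL (array([ 0.49053207, -0.31414153,  0.13904047]), np.float64(0.0297252550382782))
z.09 [ 0.5517 -0.3291  0.09  ]
z.09 [ 0.5051 -0.2386  0.09  ]
z.09 [ 0.5873 -0.2329  0.09  ]
z.09 [ 0.4942 -0.2891  0.09  ]
```

Emit:
{"api": "jog_arm", "payload": {
  "gripper": [0.72, 0.72, 0.72, 0.72, 0.72, 0.72, 0.72, 0.72, 0.72, 0.72],
  "offset": [
    [0.3, -0.4, 0],
    [0.3, -0.4, 0],
    [0.3, -0.4, 0],
    [0.3, -0.4, 0],
    [0.3, -0.4, 0],
    [0.3, -0.4, 0],
    [0.3, -0.4, 0],
    [0.3, -0.4, 0],
    [0.3, -0.4, 0],
    [0.3, -0.4, 0]
  ],
  "angular": [
    [0, 0, -0.04],
    [0, 0, -0.04],
    [0, 0, -0.04],
    [0, 0, -0.04],
    [0, 0, -0.04],
    [0, 0, -0.04],
    [0, 0, -0.04],
    [0, 0, -0.04],
    [0, 0, -0.04],
    [0, 0, -0.04]
  ],
  "force": 20
}}

```text
time_s: 1.15
tcp_pos: [0.5049, 0.2678, 0.214]
tcp_rot: [3.141, -0.0, 1.584]
contact_force: [0.3, 0.6, 0.3]
finger_gap: 0.0258
```

Emit:
{"api": "jog_arm", "payload": {
  "gripper": [0.72, 0.72, 0.72, 0.72, 0.72, 0.72],
  "offset": [
    [0.3, -0.4, 0],
    [0.3, -0.4, 0],
    [0.3, -0.4, 0],
    [0.3, -0.4, 0],
    [0.02, 0, 0],
    [0, 0, 0]
  ],
  "angular": [
    [0, 0, 0],
    [0, 0, 0],
    [0, 0, 0],
    [0, 0, 0],
    [0, 0, 0],
    [0, 0, 0]
  ]
}}

```text
time_s: 1.75
tcp_pos: [0.6263, 0.1087, 0.2135]
tcp_rot: [-3.141, -0.0, 1.587]
contact_force: [-0.6, 0.8, -0.6]
finger_gap: 0.0257
```

Emit:
{"api": "jog_arm", "payload": {
  "gripper": [0.72, 0.72, 0.72, 0.72, 0.72, 0.72, 0.72],
  "offset": [
    [0, 0, -0.4],
    [0, 0, -0.4],
    [0, 0, -0.2],
    [0, 0, -0.2],
    [0, 0, -0.2],
    [0, 0, -0.2],
    [0, 0, 0]
  ],
  "angular": [
    [0, 0, 0],
    [0, 0, 0],
    [0, 0, 0],
    [0, 0, 0],
    [0, 0, 0],
    [0, 0, 0],
    [0, 0, 0]
  ]
}}

```text
time_s: 2.45
tcp_pos: [0.6236, 0.1106, 0.0516]
tcp_rot: [-3.137, 0.0, 1.591]
contact_force: [-0.1, 0.0, -0.2]
finger_gap: 0.0258
```

Emit:
{"api": "jog_arm", "payload": {
  "gripper": [1, 1, 1, 1],
  "offset": [
    [0, 0, 0],
    [0, 0, 0],
    [0, 0, 0],
    [0, 0, 0]
  ],
  "angular": [
    [0, 0, 0],
    [0, 0, 0],
    [0, 0, 0],
    [0, 0, 0]
  ]
}}

```text
time_s: 2.85
tcp_pos: [0.6253, 0.1101, 0.0549]
tcp_rot: [-3.14, -0.0, 1.589]
contact_force: [-6.8, 4.3, 3.8]
finger_gap: 0.0107
```

Emit:
{"api": "jog_arm", "payload": {
  "gripper": [1, 1, 1, 1, 1, 1, 1, 1, 1, 1],
  "offset": [
    [-0.1, -0.001, 0],
    [-0.15, -0.002, 0],
    [-0.15, -0.002, 0],
    [-0.15, -0.002, 0],
    [-0.15, -0.002, 0],
    [-0.15, -0.002, 0],
    [-0.15, -0.002, 0],
    [-0.15, -0.002, 0],
    [-0.15, -0.002, 0],
    [-0.1, -0.001, 0]
  ],
  "angular": [
    [0, 0, 0],
    [0, 0, 0],
    [0, 0, 0],
    [0, 0, 0],
    [0, 0, 0],
    [0, 0, 0],
    [0, 0, 0],
    [0, 0, 0],
    [0, 0, 0],
    [0, 0, 0]
  ]
}}

```text
time_s: 3.85
tcp_pos: [0.4854, 0.107, 0.0548]
tcp_rot: [3.14, 0.001, 1.59]
contact_force: [3.2, -17.1, 6.5]
finger_gap: 0.0108
```

Emit:
{"api": "jog_arm", "payload": {
  "gripper": [1, 1, 1],
  "offset": [
    [-0.08, 0, 0],
    [0, 0, 0],
    [0, 0, 0]
  ],
  "angular": [
    [0, 0, 0],
    [0, 0, 0],
    [0, 0, 0]
  ]
}}

```text
time_s: 4.15
tcp_pos: [0.4773, 0.1069, 0.0547]
tcp_rot: [-3.141, 0.001, 1.59]
contact_force: [-1.4, -15.9, 11.9]
finger_gap: 0.0106
```

Emit:
{"api": "jog_arm", "payload": {
  "gripper": [0.72, 0.72, 0.72, 0.72, 0.72, 0.72, 0.72, 0.72, 0.72],
  "offset": [
    [0, 0, 0],
    [0, 0, 0],
    [0, 0, 0.2],
    [0, 0, 0.3],
    [0, 0, 0.4],
    [0, 0, 0.5],
    [0, 0, 0.5],
    [0, 0, 0.5],
    [0, 0, 0]
  ],
  "angular": [
    [0, 0, 0],
    [0, 0, 0],
    [0, 0, 0],
    [0, 0, 0],
    [0, 0, 0],
    [0, 0, 0],
    [0, 0, 0],
    [0, 0, 0],
    [0, 0, 0]
  ]
}}

```text
time_s: 5.05
tcp_pos: [0.4805, 0.1085, 0.3006]
tcp_rot: [3.132, -0.002, 1.589]
contact_force: [-0.7, 0.7, -1.1]
finger_gap: 0.0253
```

```bash
python3 - <<'E'
from h import *
import json
P=cams.camera_params('wrist'); snap('wrist','w1.png'); 
np.savez('w1.npz',**{k:np.array(v) for k,v in P.items()})
snap('side','side1.png'); snap('scene','scene1.png')
o,d=ray('wrist',320,200,P); print(o,d, state()['time_s'])
E
```

```text
[0.4789505  0.17604944 0.47277645] [ 0.0290995  -0.21508977 -0.97616065] 5.2
```

View pics/w1.png

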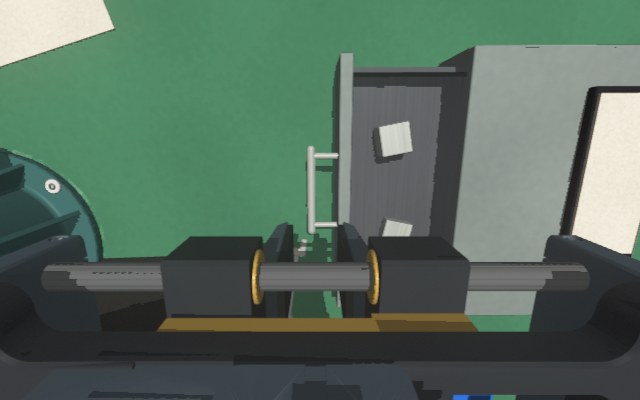

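Emit:
{"api": "jog_arm", "payload": {
  "gripper": [0, 0, 0, 0, 0, 0, 0, 0, 0, 0],
  "offset": [
    [0.02, -0.4, 0.1],
    [0.02, -0.45, 0.1],
    [0.02, -0.45, 0.1],
    [0.02, -0.45, 0.1],
    [0.02, -0.48, 0.1],
    [0.02, -0.48, 0],
    [0.02, -0.48, 0],
    [0.02, -0.48, 0],
    [0.02, -0.48, 0],
    [0.02, -0.48, 0]
  ],
  "angular": [
    [0, 0, 0],
    [0, 0, 0],
    [0, 0, 0],
    [0, 0, 0],
    [0, 0, 0],
    [0, 0, 0],
    [0, 0, 0],
    [0, 0, 0],
    [0, 0, 0],
    [0, 0, 0]
  ]
}}

```text
time_s: 6.2
tcp_pos: [0.4971, -0.3568, 0.3416]
tcp_rot: [-3.139, -0.002, 1.589]
contact_force: [0.2, 0.6, -0.2]
finger_gap: 0.0912
```

Emit:
{"api": "jog_arm", "payload": {
  "gripper": [0, 0, 0, 0, 0],
  "offset": [
    [0, -0.48, 0],
    [0, -0.3, 0],
    [0, 0, 0],
    [0, 0, 0],
    [0, 0, 0]
  ],
  "angular": [
    [0, 0, 0],
    [0, 0, 0],
    [0, 0, 0],
    [0, 0, 0],
    [0, 0, 0]
  ]
}}

```text
time_s: 6.7
tcp_pos: [0.4979, -0.432, 0.3427]
tcp_rot: [-3.14, -0.001, 1.59]
contact_force: [-0.7, -0.1, -0.5]
finger_gap: 0.0909
```

```bash
python3 - <<'E'
from h import *
P=cams.camera_params('wrist'); w=snap('wrist','w2.png')[:,:,::-1]
np.savez('w2.npz',**{k:np.array(v) for k,v in P.items()})
s=snap('scene','scene2.png')[:,:,::-1]; d=snap('side','side2.png')[:,:,::-1]
print(state()['tcp_pos'])
uv=np.array(proj('wrist',[0.51,-.29,.1],P)); print(uv)
u,v=int(uv[0])-80,max(0,int(uv[1])-60); u=min(max(u,0),480)
c=lambda im,u,v,w,h,k: cv2.resize(im[v:v+h,u:u+w],None,fx=k,fy=k,interpolation=cv2.INTER_CUBIC)
print('wrist crop',u,v)
S=proj('scene',[.57,.1,.05]);D=proj('side',[.57,.1,.05]); print(S,D)
su,sv=int(S[0])-67,int(S[1])-50; du,dv=int(D[0])-67,int(D[1])-50; print(su,sv,du,dv)
A=c(s,su,sv,133,100,3);B=c(d,du,dv,133,100,3)
M=np.zeros((600,800,3),np.uint8); M[:300,:399]=A; M[:300,400:799]=B
C=c(w,u,v,160,min(120,400-v),2.5); M[300:300+C.shape[0],:C.shape[1]]=C
M[300:,400:]=c(w,0,0,640,400,.625)[:300][:,:400] if 0 else np.pad(c(w,0,0,640,400,.625),((0,50),(0,0),(0,0)))
cv2.imwrite('pics/m2.png',M)
E
```

```text
[ 0.4982052  -0.43218751  0.34384086]
[326.1908597   70.87361082]
wrist crop 246 10
[np.float64(405.3988553348892), np.float64(205.17511830662394)] [np.float64(329.8286378223754), np.float64(178.13637146948565)]
338 155 262 128
```

View pics/m2.png

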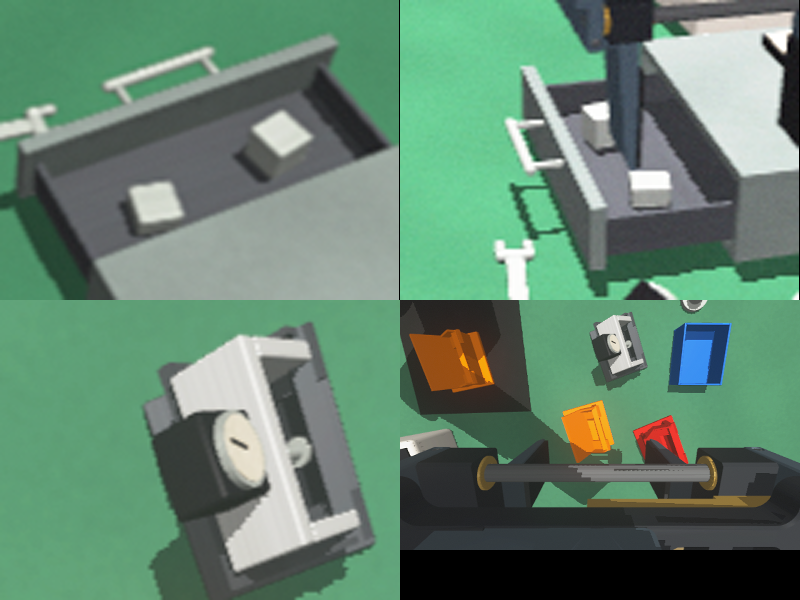

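The lower block is in the drawer's −y half (scene crop (155,205)). The taller one, with the bigger side face, is in the +y half (scene crop (280,143), w1 (395,140)). The wrist crop shows the dial at (240,452) and the gauge bar's four corners. Measuring.

```bash
python3 - <<'E'
from h import *
ld=lambda f:{k:(v.item() if v.ndim==0 else v) for k,v in np.load(f).items()}
P1,P2=ld('w1.npz'),ld('w2.npz')
w=cv2.imread('pics/w1.png'); g=cv2.cvtColor(w,cv2.COLOR_BGR2GRAY)
s=cv2.imread('pics/scene2.png'); gs=cv2.cvtColor(s,cv2.COLOR_BGR2GRAY)
def faces(img,x0,y0,x1,y1,th):
    m=np.zeros_like(img); m[y0:y1,x0:x1]=(img[y0:y1,x0:x1]>th)*255
    for c in cv2.findContours(m,cv2.RETR_EXTERNAL,cv2.CHAIN_APPROX_NONE)[0]:
        if cv2.contourArea(c)>60: yield c
print(g[140,360:425])
for n,img,P,box in(('wrist',g,P1,(355,100,430,235)),('scene',gs,None,(370,180,455,240))):
  for th in (150,180):
    for c in faces(img,*box,th):
        r=cv2.minAreaRect(c); bp=cv2.boxPoints(r)
        for z in(.064,.048):
            q=np.array([onz(n,*b,z,P) for b in bp])[:,:2]
            e=q[1]-q[0]; print(n,th,z,'c',q.mean(0).round(4),'sides',np.linalg.norm(e).round(4),np.linalg.norm(q[2]-q[1]).round(4),'yaw',(np.degrees(np.arctan2(e[1],e[0]))%90).round(1))
W=lambda x,y:(246+x/2.5-.3,10+(y-300)/2.5-.3); G=lambda x,y:(230+(x-400)/5-.4,200+y/5-.4)
T=lambda a,b:tri(ray('wrist',*W(*a),P2),ray('scene',*G(*b)))
for n,a,b in(('dial',(240,452),(555,97)),('frontL+y',(245,337),(655,83)),('frontR-y',(308,545),(507,212)),('backL',(172,378),(625,68)),('backR',(237,571),(465,183)),('legtip+y',(312,347),(718,205))):
    p,e=T(a,b); print(n,p.round(4),round(e,4))
E
```

```text
[101 101 102 101 102 102 100 100 101 102  99 100  82  60  62  70  73  73
  74  74 125 183 208 211 211 210 209 209 210 211 208 206 207 208 208 210
 212 211 208 204 206 207 203 199 197 198 204 206 205 211 207 157  99 100
 100 100 101 101 100 101  99  99  99 100  99]
wrist 150 0.064 c [0.5998 0.0491] sides 0.0391 0.0206 yaw 0.9
wrist 150 0.048 c [0.6045 0.0441] sides 0.0406 0.0214 yaw 0.9
wrist 150 0.064 c [0.5882 0.1696] sides 0.04 0.0391 yaw 11.1
wrist 150 0.048 c [0.5925 0.1693] sides 0.0415 0.0406 yaw 11.1
wrist 180 0.064 c [0.6007 0.0455] sides 0.021 0.0358 yaw 82.8
wrist 180 0.048 c [0.6055 0.0404] sides 0.0218 0.0372 yaw 82.8
wrist 180 0.064 c [0.5878 0.1696] sides 0.0375 0.0391 yaw 9.0
wrist 180 0.048 c [0.5921 0.1693] sides 0.0389 0.0406 yaw 9.0
scene 150 0.064 c [0.6116 0.026 ] sides 0.0432 0.0392 yaw 79.4
scene 150 0.048 c [0.6025 0.0333] sides 0.0441 0.04 yaw 79.4
scene 150 0.064 c [0.6432 0.0858] sides 0.2074 0.0942 yaw 68.0
scene 150 0.048 c [0.6346 0.0942] sides 0.2113 0.0959 yaw 68.0
scene 150 0.064 c [0.5863 0.17  ] sides 0.042 0.0478 yaw 24.7
scene 150 0.048 c [0.5767 0.18  ] sides 0.0428 0.0487 yaw 24.7
scene 150 0.064 c [0.4906 0.0999] sides 0.1591 0.0506 yaw 1.8
scene 150 0.048 c [0.4792 0.1086] sides 0.1621 0.0515 yaw 1.8
scene 180 0.064 c [0.6118 0.0268] sides 0.0405 0.0382 yaw 79.4
scene 180 0.048 c [0.6026 0.0341] sides 0.0413 0.0389 yaw 79.4
scene 180 0.064 c [0.5859 0.1711] sides 0.0396 0.0437 yaw 24.7
scene 180 0.048 c [0.5762 0.1811] sides 0.0403 0.0445 yaw 24.7
dial [ 0.5267 -0.2942  0.1341] 0.0023
frontL+y [ 0.528  -0.2437  0.1218] 0.0008
frontR-y [ 0.5648 -0.3325  0.1088] 0.0022
backL [ 0.4943 -0.2527  0.0948] 0.0041
backR [ 0.5307 -0.346   0.0938] 0.0005
legtip+y [ 0.5687 -0.2287  0.0596] 0.0011
```

The two views agree on the tall block: top centre (0.587, 0.170) at z 0.064, yaw about 10°. The gauge yaw is about 22° and the head is at (0.515, -0.300, 0.127), which agrees with the dial to within 3 mm. Next I turn the tool to the gauge's yaw and tilt it 35°.

Emit:
{"api": "jog_arm", "payload": {
  "gripper": [0.25, 0.25, 0.25, 0.25, 0.25, 0.25, 0.25, 0.25, 0.25, 0.25],
  "offset": [
    [0, 0, 0],
    [0, 0, 0],
    [0, 0, 0],
    [0, 0, 0],
    [0, 0, 0],
    [0, 0, 0],
    [0, 0, 0],
    [0, 0, 0],
    [0, 0, 0],
    [0, 0, 0]
  ],
  "angular": [
    [0, 0, -0.0427],
    [0, 0, -0.0427],
    [0, 0, -0.0427],
    [0, 0, -0.0427],
    [0, 0, -0.0427],
    [0, 0, -0.0427],
    [0, 0, -0.0427],
    [0, 0, -0.0427],
    [0, 0, -0.0427],
    [0, 0, 0]
  ]
}}

```text
time_s: 7.85
tcp_pos: [0.4982, -0.4326, 0.3441]
tcp_rot: [3.141, -0.0, 0.38]
contact_force: [0.2, -0.1, 0.0]
finger_gap: 0.0681
```

Emit:
{"api": "jog_arm", "payload": {
  "gripper": [0.25, 0.25, 0.25, 0.25, 0.25, 0.25, 0.25, 0.25],
  "offset": [
    [0, 0.25, -0.1],
    [0, 0.25, -0.15],
    [0, 0.25, -0.2],
    [0, 0.2, -0.3],
    [-0.05, 0.2, -0.3],
    [-0.1, 0, -0.3],
    [0, 0, 0],
    [0, 0, 0]
  ],
  "angular": [
    [0.0146, -0.0361, 0],
    [0.0146, -0.0361, 0],
    [0.0146, -0.0361, 0],
    [0.0146, -0.0361, 0],
    [0.0146, -0.0361, 0],
    [0, 0, 0],
    [0, 0, 0],
    [0, 0, 0]
  ]
}}

```text
time_s: 8.65
tcp_pos: [0.4836, -0.3186, 0.2099]
tcp_rot: [3.141, -0.611, 0.384]
contact_force: [-0.2, -1.4, 1.1]
finger_gap: 0.0684
```

```bash
cat > tgt.py <<'E'
from h import *
from scipy.spatial.transform import Rotation as Ro
y=np.radians(22); gx=np.array([np.cos(y),np.sin(y),0]); yg=np.array([-np.sin(y),np.cos(y),0])
a=np.radians(35); zg=-np.sin(a)*gx+np.cos(a)*np.array([0,0,1]); xg=np.cross(yg,zg)
Rt=np.c_[xg,-yg,-zg]
E
python3 - <<'E'
from tgt import *
s=state(); R=Ro.from_euler('xyz',s['tcp_rot'])
print('pos',s['tcp_pos'],'rot err (rotvec/pi)',(Ro.from_matrix(Rt)*R.inv()).as_rotvec()/np.pi)
T=np.array([.5246,-.2956,.1117]); print('to pregrasp',T+.08*zg-s['tcp_pos'],'to grasp',T-s['tcp_pos'])
P=cams.camera_params('wrist'); np.savez('w3.npz',**{k:np.array(v) for k,v in P.items()})
w=snap('wrist','w3.png')[:,:,::-1];d=snap('side','side3.png')[:,:,::-1];sc=snap('scene','scene3.png')[:,:,::-1]
for n in('wrist','side','scene'):
  print(n,proj(n,[.515,-.2995,.1265],P if n=='wrist' else None))
c=lambda im,u,v,w,h,k: cv2.resize(im[v:v+h,u:u+w],None,fx=k,fy=k,interpolation=cv2.INTER_CUBIC)
M=np.zeros((600,800,3),np.uint8); M[:300,:400]=c(sc,200,160,133,100,3.01)[:300,:400];M[:300,400:]=c(d,280,160,133,100,3.01)[:300,:400]
M[300:550,:400]=c(w,0,0,640,400,.625); cv2.imwrite('pics/m3.png',M)
E
```

```text
pos [ 0.48364522 -0.31860337  0.20989765] rot err (rotvec/pi) [-4.24750422e-05  1.79827913e-04 -4.00347766e-05]
to pregrasp [-0.00159008  0.00581413 -0.03266549] to grasp [ 0.04095478  0.02300337 -0.09819765]
wrist [np.float64(307.2693460121561), np.float64(232.87489951216176)]
side [np.float64(348.3174966760964), np.float64(233.3710411710975)]
scene [np.float64(257.14664028678874), np.float64(218.06885115001302)]
```

View pics/m3.png

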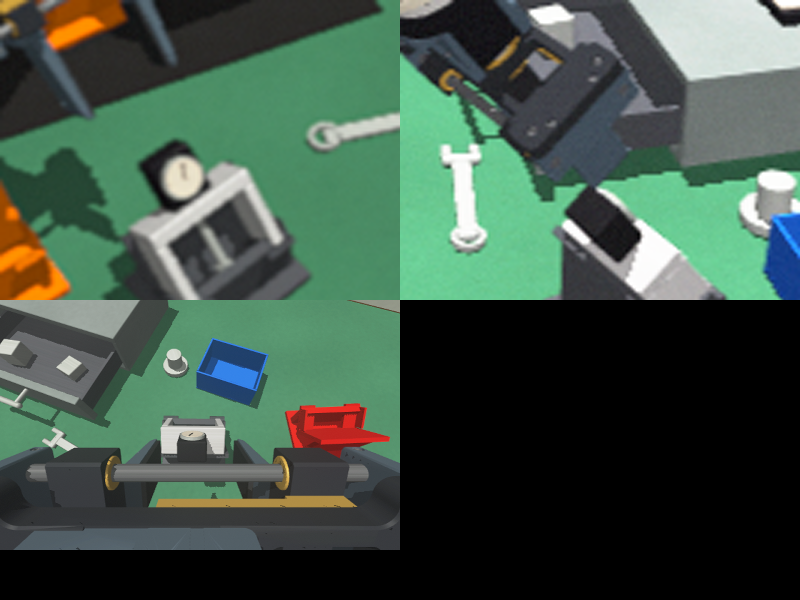

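The head lies centred between the fingers and its predicted pixel matches. I descend along the gauge's axis and grip.

Emit:
{"api": "jog_arm", "payload": {
  "gripper": [0.25, 0.25, 0.25, 0.25, 0.25, 0.25, 0.25, 0.25, 0.25],
  "offset": [
    [-0.016, 0.058, -0.327],
    [0, 0, 0],
    [0.106, 0.043, -0.164],
    [0.106, 0.043, -0.164],
    [0.08, 0.032, -0.123],
    [0.08, 0.032, -0.123],
    [0.053, 0.022, -0.081],
    [0, 0, 0],
    [0, 0, 0]
  ],
  "angular": [
    [0, 0, 0],
    [0, 0, 0],
    [0, 0, 0],
    [0, 0, 0],
    [0, 0, 0],
    [0, 0, 0],
    [0, 0, 0],
    [0, 0, 0],
    [0, 0, 0]
  ]
}}

```text
time_s: 9.7
tcp_pos: [0.5241, -0.2952, 0.1109]
tcp_rot: [-3.14, -0.612, 0.382]
contact_force: [0.2, -1.1, 0.5]
finger_gap: 0.0685
```

Emit:
{"api": "jog_arm", "payload": {
  "gripper": [1, 1, 1, 1, 1],
  "offset": [
    [0, 0, 0],
    [0, 0, 0],
    [0, 0, 0],
    [0, 0, 0],
    [0, 0, 0]
  ],
  "angular": [
    [0, 0, 0],
    [0, 0, 0],
    [0, 0, 0],
    [0, 0, 0],
    [0, 0, 0]
  ],
  "force": 35
}}

```text
time_s: 10.2
tcp_pos: [0.524, -0.2953, 0.111]
tcp_rot: [-3.14, -0.612, 0.381]
contact_force: [-3.9, 1.6, 5.5]
finger_gap: 0.0398
```

Emit:
{"api": "jog_arm", "payload": {
  "gripper": [1, 1, 1, 1, 1, 1, 1, 1, 1],
  "offset": [
    [0, 0, 0.1],
    [0, 0, 0.2],
    [0, 0, 0.3],
    [0, 0, 0.3],
    [0, 0, 0.3],
    [0, 0, 0.2],
    [0, 0, 0.1],
    [0, 0, 0],
    [0, 0, 0]
  ],
  "angular": [
    [0, 0, 0],
    [0, 0, 0],
    [0, 0, 0],
    [0, 0, 0],
    [0, 0, 0],
    [0, 0, 0],
    [0, 0, 0],
    [0, 0, 0],
    [0, 0, 0]
  ]
}}

```text
time_s: 11.1
tcp_pos: [0.5235, -0.2948, 0.2597]
tcp_rot: [-3.139, -0.611, 0.381]
contact_force: [0.2, -0.5, -6.2]
finger_gap: 0.0397
```

Emit:
{"api": "jog_arm", "payload": {
  "gripper": [1, 1, 1, 1, 1, 1, 1, 1, 1],
  "offset": [
    [0, 0, 0],
    [0, 0, 0],
    [0, 0, 0],
    [0, 0, 0],
    [0, 0, 0],
    [0, 0, 0],
    [0, 0, 0],
    [0, 0, 0],
    [0, 0, 0]
  ],
  "angular": [
    [-0.0104, 0.0258, 0],
    [-0.0104, 0.0258, 0],
    [-0.0104, 0.0258, 0],
    [-0.0104, 0.0258, 0],
    [-0.0104, 0.0258, 0],
    [-0.0104, 0.0258, 0],
    [-0.0104, 0.0258, 0],
    [0, 0, 0],
    [0, 0, 0]
  ]
}}

```text
time_s: 12.0
tcp_pos: [0.5238, -0.2945, 0.2592]
tcp_rot: [-3.139, -0.001, 0.383]
contact_force: [-0.7, 0.8, -5.2]
finger_gap: 0.0398
```

```bash
python3 - <<'E'
from h import *
s=state(); print(s['tcp_pos'],s['tcp_rot'],s['contact_force'],s['torque'],s['finger_gap'])
P=cams.camera_params('wrist'); np.savez('w4.npz',**{k:np.array(v) for k,v in P.items()})
d=snap('side','side4.png')[:,:,::-1];sc=snap('scene','scene4.png')[:,:,::-1]
X=np.array(s['tcp_pos'])
c=lambda im,u,v,w,h,k: cv2.resize(im[v:v+h,u:u+w],None,fx=k,fy=k,interpolation=cv2.INTER_CUBIC)
M=[]
for n,im in(('scene',sc),('side',d)):
  u,v=proj(n,X-[0,0,.04]); u,v=max(0,int(u)-50),max(0,int(v)-60); print(n,u,v); M.append(c(im,u,v,100,120,4))
cv2.imwrite('pics/m4.png',np.hstack(M))
E
```

```text
[ 0.52382523 -0.29445453  0.25920632] [-3.13858484e+00 -1.02710744e-03  3.82610471e-01] [-0.69368246  0.76276939 -5.16704858] [-0.05078291  0.13451646  0.02132252] 0.03977067488960333
scene 205 136
side 303 136
```

View pics/m4.png

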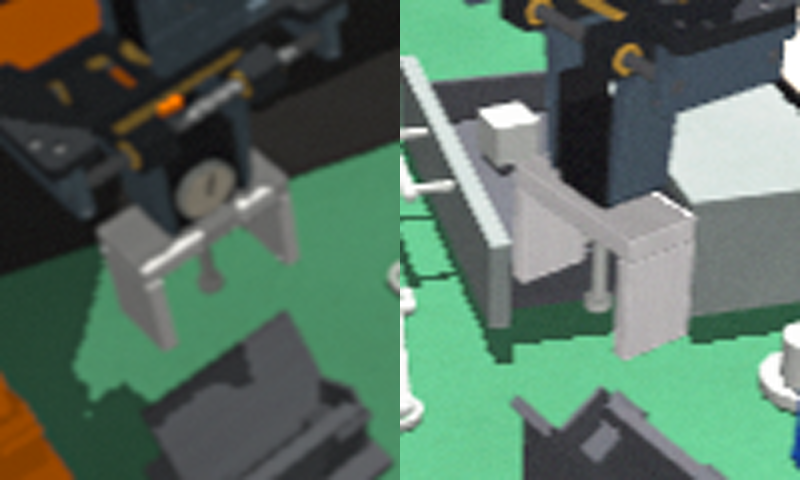

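```bash
python3 - <<'E'
from h import *
s=state(); t=np.array(s['tcp_pos'])
p,e=tri(ray('scene',257.3,206.5),ray('side',352.1,211.5)); print('foot',p.round(4),e.round(4),'minus tcp',(p-t).round(4))
y=.383; R=lambda v:np.array([np.cos(y)*v[0]-np.sin(y)*v[1],np.sin(y)*v[0]+np.cos(y)*v[1],v[2]])
g=t-[0,0,.0820]
for nm,l in(('near leg front edge',(.022,-.05)),('near leg back edge',(-.022,-.05)),('far leg back',( -.022,.04))):
  for z in (0,.074):
    q=np.array(proj('side',g+R(np.array([*l,z])))); print(nm,z,((q-[303,136])*4+[400,0]+1.5).round(0))
for nm,l in(('L leg front outer',(.022,-.05)),('L front inner',(.022,-.04)),('R leg front outer',(.022,.05)),('R inner',(.022,.04)),('foot',(0,0))):
  for z in (0,.074):
    q=np.array(proj('scene',g+R(np.array([*l,z])))); print(nm,z,((q-[205,136])*4+1.5).round(0))
E
```

```text
foot [ 0.523  -0.2942  0.181 ] 0.0003 minus tcp [-0.0003  0.0008 -0.0788]
near leg front edge 0 [689. 339.]
near leg front edge 0.074 [700. 220.]
near leg back edge 0 [625. 366.]
near leg back edge 0.074 [634. 245.]
far leg back 0 [524. 289.]
far leg back 0.074 [527. 173.]
L leg front outer 0 [165. 358.]
L leg front outer 0.074 [144. 279.]
L front inner 0 [179. 348.]
L front inner 0.074 [159. 269.]
R leg front outer 0 [299. 262.]
R leg front outer 0.074 [288. 181.]
R inner 0 [287. 271.]
R inner 0.074 [275. 190.]
foot 0 [210. 287.]
foot 0.074 [193. 207.]
```

```bash
python3 - <<'E'
from h import *
im=cv2.imread('pics/side4.png').astype(float); g=im[:,:,2]-0.5*0
t=np.array(state()['tcp_pos'])
for v in range(188,226,3): print(v,g[v,350:382].astype(int))
y=.383
def edge(l,a):
    ca,sa=np.cos(a),np.sin(a);o=[]
    for z in(0,.06):
        X=np.array([l[0]*1,l[1],z-.082+0.0]); X=np.array([ca*X[0]+sa*X[2],X[1],-sa*X[0]+ca*X[2]])
        q=t+[np.cos(y)*X[0]-np.sin(y)*X[1],np.sin(y)*X[0]+np.cos(y)*X[1],X[2]]; o.append(proj('side',q))
    o=np.array(o); return o.round(1).tolist(),((o[1]-o[0])[0]/(o[1]-o[0])[1]).round(3)
for a in(-.1,-.05,0,.05,.1): print(a,edge((.022,-.05),a),edge((-.022,-.05),a))
E
```

```text
188 [164 164 162 146 121 143 156 163 164 164 164 162 165 164 169 167 168 167
 163 164 166 166 169 221 196  97 110 111 109 115 108 108]
191 [161 162 175 172 164 167 163 165 163 163 164 163 162 161 162 163 162 162
 167 166 166 165 172 187 188 179 158 124 117 117 114 111]
194 [160 158 161 161 163 160 165 167 172 161 165 164 165 163 166 178 182 180
 180 177 177 177 180 179 180 182 144 111 115 113 114 118]
197 [ 76 116 147 151 157 161 158 160 163 161 181 184 180 178 179 178 175 174
 174 175 175 164 174 187 177 186 156 113 110 115 118 112]
200 [ 72 122 153 157 119  73  67 107 149 158 168 175 179 175 167 188 189 183
 184 180 183 180 180 184 179 171 139 116 113 114 114 114]
203 [ 72 120 155 155 120  71  67 123 163 172 180 180 181 180 180 180 184 184
 185 179 183 179 178 180 181 163 133 113 115 116 113 113]
206 [ 78 121 153 156 115  67  70 124 160 172 178 178 183 180 182 184 182 181
 182 183 179 178 183 180 178 154 117 113 112 111 113 114]
209 [131 140 157 153 141 115  99 137 161 179 183 184 181 183 179 184 183 182
 183 181 181 179 181 182 174 144 106 114 111 116 112 112]
212 [146 153 158 158
[... 523 characters left out ...]
 [103 106 108 109 104 106 130 155 171 178 174 176 164 126 110 108 106 104
 110 109 108 104 111 105 107 105 108 106 109 105 109 104]
-0.1 ([[377.9, 218.3], [378.0, 195.3]], np.float64(-0.005)) ([[362.0, 226.6], [361.4, 203.4]], np.float64(0.024))
-0.05 ([[376.4, 219.4], [377.6, 195.9]], np.float64(-0.05)) ([[360.5, 227.0], [361.0, 203.2]], np.float64(-0.022))
0 ([[374.9, 220.5], [377.1, 196.5]], np.float64(-0.092)) ([[359.0, 227.2], [360.6, 202.9]], np.float64(-0.067))
0.05 ([[373.4, 221.5], [376.7, 197.1]], np.float64(-0.134)) ([[357.5, 227.4], [360.2, 202.6]], np.float64(-0.11))
0.1 ([[371.9, 222.4], [376.2, 197.7]], np.float64(-0.174)) ([[356.0, 227.5], [359.9, 202.2]], np.float64(-0.152))
```

Emit:
{"api": "jog_arm", "payload": {
  "gripper": [1, 1, 1, 1, 1, 1, 1, 1, 1, 1],
  "offset": [
    [0.03, 0.15, 0],
    [0.05, 0.3, 0],
    [0.05, 0.4, 0],
    [0.05, 0.45, 0],
    [0.05, 0.45, 0],
    [0.05, 0.45, 0],
    [0.05, 0.45, 0],
    [0.05, 0.45, 0],
    [0.05, 0.45, 0],
    [0.05, 0.45, 0]
  ],
  "angular": [
    [0, 0, -0.007],
    [0, 0, -0.007],
    [0, 0, -0.007],
    [0, 0, -0.007],
    [0, 0, -0.007],
    [0, 0, -0.007],
    [0, 0, -0.007],
    [0, 0, -0.007],
    [0, 0, -0.007],
    [0, 0, -0.005]
  ]
}}

```text
time_s: 13.1
tcp_pos: [0.5716, 0.1062, 0.2607]
tcp_rot: [-3.14, -0.001, 0.166]
contact_force: [0.9, -0.6, -4.7]
finger_gap: 0.0398
```

Emit:
{"api": "jog_arm", "payload": {
  "gripper": [1, 1, 1, 1, 1, 1, 1],
  "offset": [
    [0.05, 0.35, 0],
    [0.05, 0.3, 0],
    [0.04, 0.25, 0],
    [0.012, 0.184, 0],
    [0, 0, 0],
    [0, 0, 0],
    [0, 0, 0]
  ],
  "angular": [
    [0, 0, 0],
    [0, 0, 0],
    [0, 0, 0],
    [0, 0, 0],
    [0, 0, 0],
    [0, 0, 0],
    [0, 0, 0]
  ]
}}

```text
time_s: 13.8
tcp_pos: [0.587, 0.2122, 0.2606]
tcp_rot: [-3.141, 0.0, 0.167]
contact_force: [-0.3, -0.1, -5.4]
finger_gap: 0.0397
```

Emit:
{"api": "jog_arm", "payload": {
  "gripper": [1, 1, 1, 1, 1, 1, 1],
  "offset": [
    [0, -0.2, 0],
    [0, -0.23, 0],
    [0, 0, -0.3],
    [0, 0, -0.4],
    [0, 0, -0.3],
    [0, 0, 0],
    [0, 0, 0]
  ],
  "angular": [
    [0, 0, 0],
    [0, 0, 0],
    [0, 0, 0],
    [0, 0, 0],
    [0, 0, 0],
    [0, 0, 0],
    [0, 0, 0]
  ]
}}

```text
time_s: 14.5
tcp_pos: [0.5874, 0.1697, 0.1614]
tcp_rot: [-3.141, 0.0, 0.167]
contact_force: [0.3, -0.5, -4.3]
finger_gap: 0.0399
```

```bash
python3 - <<'E'
from h import *
s=state(); X=np.array(s['tcp_pos']); print(X,s['tcp_rot'])
c=lambda im,u,v,w,h,k: cv2.resize(im[v:v+h,u:u+w],None,fx=k,fy=k,interpolation=cv2.INTER_CUBIC)
M=[]
for n in('scene','side'):
  im=snap(n,n+'5.png')[:,:,::-1]
  u,v=proj(n,X-[0,0,.07]); u,v=max(0,int(u)-50),max(0,int(v)-60); print(n,u,v); M.append(c(im,u,v,100,120,4))
  print('exp block top', ((np.array(proj(n,[.587,.170,.064]))-[u,v])*4+1.5).round(), 'exp foot',((np.array(proj(n,X-[0,0,.08]))-[u,v])*4+1.5).round())
cv2.imwrite('pics/m5.png',np.hstack(M))
E
```

```text
[0.58741771 0.16970873 0.16144445] [-3.14084705e+00  2.07251391e-04  1.67267012e-01]
scene 383 132
exp block top [196. 270.] exp foot [201. 254.]
side 280 97
exp block top [201. 271.] exp foot [202. 252.]
```

View pics/m5.png

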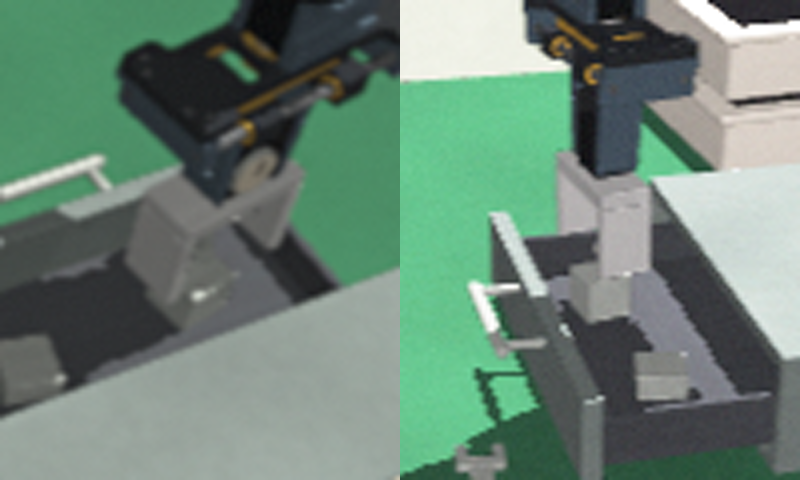

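The side view shows the tall block's centre at crop x≈601, as predicted, and the gauge is directly above it. I lower it slowly, watching the force.

Emit:
{"api": "jog_arm", "payload": {
  "gripper": [1, 1, 1, 1, 1, 1, 1, 1, 1, 1],
  "offset": [
    [0, 0, -0.06],
    [0, 0, -0.06],
    [0, 0, -0.06],
    [0, 0, -0.06],
    [0, 0, -0.06],
    [0, 0, -0.06],
    [0, 0, -0.06],
    [0, 0, -0.04],
    [0, 0, -0.02],
    [0, 0, 0]
  ],
  "angular": [
    [0, 0, 0],
    [0, 0, 0],
    [0, 0, 0],
    [0, 0, 0],
    [0, 0, 0],
    [0, 0, 0],
    [0, 0, 0],
    [0, 0, 0],
    [0, 0, 0],
    [0, 0, 0]
  ]
}}

```text
time_s: 15.6
tcp_pos: [0.587, 0.1702, 0.1125]
tcp_rot: [-3.141, 0.001, 0.168]
contact_force: [-0.7, -0.4, -3.9]
finger_gap: 0.0401
```

Emit:
{"api": "jog_arm", "payload": {
  "gripper": [1, 1, 1],
  "offset": [
    [0, 0, -0.02],
    [0, 0, -0.02],
    [0, 0, 0]
  ],
  "angular": [
    [0, 0, 0],
    [0, 0, 0],
    [0, 0, 0]
  ]
}}

```text
time_s: 15.9
tcp_pos: [0.5871, 0.1702, 0.1086]
tcp_rot: [-3.141, 0.0, 0.168]
contact_force: [-0.0, -0.2, -2.5]
finger_gap: 0.0399
```

Emit:
{"api": "jog_arm", "payload": {
  "gripper": [1, 1, 1],
  "offset": [
    [0, 0, -0.01],
    [0, 0, 0],
    [0, 0, 0]
  ],
  "angular": [
    [0, 0, 0],
    [0, 0, 0],
    [0, 0, 0]
  ]
}}

```text
time_s: 16.2
tcp_pos: [0.5872, 0.1702, 0.1078]
tcp_rot: [-3.141, 0.0, 0.168]
contact_force: [-0.2, -0.9, -3.8]
finger_gap: 0.0397
```

Emit:
{"api": "jog_arm", "payload": {
  "gripper": [1, 1, 1],
  "offset": [
    [0, 0, -0.01],
    [0, 0, 0],
    [0, 0, 0]
  ],
  "angular": [
    [0, 0, 0],
    [0, 0, 0],
    [0, 0, 0]
  ]
}}

```text
time_s: 16.5
tcp_pos: [0.5872, 0.1702, 0.1068]
tcp_rot: [-3.141, -0.0, 0.168]
contact_force: [0.8, -1.1, -2.6]
finger_gap: 0.0399
```

Emit:
{"api": "jog_arm", "payload": {
  "gripper": [1, 1, 1],
  "offset": [
    [0, 0, -0.01],
    [0, 0, 0],
    [0, 0, 0]
  ],
  "angular": [
    [0, 0, 0],
    [0, 0, 0],
    [0, 0, 0]
  ]
}}

```text
time_s: 16.8
tcp_pos: [0.5878, 0.1702, 0.1065]
tcp_rot: [-3.141, -0.001, 0.168]
contact_force: [-1.3, -2.0, 6.0]
finger_gap: 0.0395
```

Emit:
{"api": "jog_arm", "payload": {
  "gripper": [1, 1, 1],
  "offset": [
    [0, 0, -0.01],
    [0, 0, 0],
    [0, 0, 0]
  ],
  "angular": [
    [0, 0, 0],
    [0, 0, 0],
    [0, 0, 0]
  ]
}}

```text
time_s: 17.1
tcp_pos: [0.5886, 0.1703, 0.1064]
tcp_rot: [-3.141, -0.003, 0.168]
contact_force: [-1.2, -2.7, 13.5]
finger_gap: 0.0399
```

The floor is reached: upward force, z stops at 0.1065. I soften the grip so the gauge seats flat while still held.

Emit:
{"api": "jog_arm", "payload": {
  "gripper": [1, 1, 1, 1, 1, 1],
  "offset": [
    [0, 0, 0],
    [0, 0, 0],
    [0, 0, 0],
    [0, 0, 0],
    [0, 0, 0],
    [0, 0, 0]
  ],
  "angular": [
    [0, 0, 0],
    [0, 0, 0],
    [0, 0, 0],
    [0, 0, 0],
    [0, 0, 0],
    [0, 0, 0]
  ],
  "force": 4
}}

```text
time_s: 17.7
tcp_pos: [0.5885, 0.1703, 0.1058]
tcp_rot: [-3.141, -0.003, 0.168]
contact_force: [1.4, -2.3, 6.1]
finger_gap: 0.0399
```

```bash
python3 - <<'E'
from h import *
s=state(); X=np.array(s['tcp_pos']); print(X,s['contact_force'],s['finger_gap'])
c=lambda im,u,v,w,h,k: cv2.resize(im[v:v+h,u:u+w],None,fx=k,fy=k,interpolation=cv2.INTER_CUBIC)
M=[]
for n in('scene','side'):
  im=snap(n,n+'6.png')[:,:,::-1]
  u,v=proj(n,X-[0,0,.03]); u,v=max(0,int(u)-40),max(0,int(v)-50); M.append(c(im,u,v,80,100,5))
  for nm,p in(('block top',[.587,.17,.064]),('foot if standing',[X[0],X[1],.064]),('stem at bar',[X[0],X[1],.086])): print(n,nm,((np.array(proj(n,p))-[u,v])*5+2).round())
cv2.imwrite('pics/m6.png',np.hstack(M))
E
```

```text
[0.58850235 0.17031698 0.10578112] [ 1.38232743 -2.25537964  6.12566456] 0.039861302828076525
scene block top [200. 267.]
scene foot if standing [202. 269.]
scene stem at bar [211. 244.]
side block top [202. 269.]
side foot if standing [204. 268.]
side stem at bar [204. 239.]
```

View pics/m6.png

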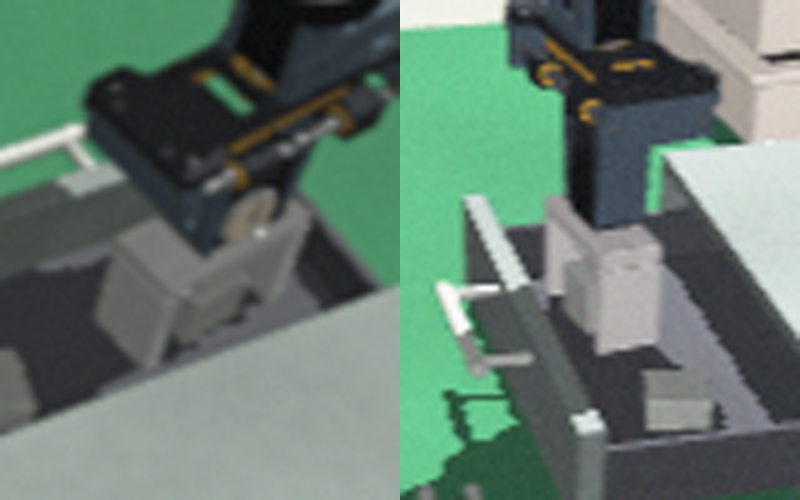

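The gauge stands over the block, both legs down on the floor. I release and lift straight up.

Emit:
{"api": "jog_arm", "payload": {
  "gripper": [0.45, 0.4, 0.3, 0.3, 0.3, 0.3],
  "offset": [
    [0, 0, 0],
    [0, 0, 0],
    [0, 0, 0],
    [0, 0, 0],
    [0, 0, 0],
    [0, 0, 0]
  ],
  "angular": [
    [0, 0, 0],
    [0, 0, 0],
    [0, 0, 0],
    [0, 0, 0],
    [0, 0, 0],
    [0, 0, 0]
  ]
}}

```text
time_s: 18.4
tcp_pos: [0.5871, 0.1702, 0.1047]
tcp_rot: [-3.141, 0.0, 0.168]
contact_force: [0.2, -0.6, 0.5]
finger_gap: 0.064
```

Emit:
{"api": "jog_arm", "payload": {
  "gripper": [0.3, 0.3, 0.3, 0.3, 0.3, 0.3, 0.3, 0.3, 0.3, 0.3],
  "offset": [
    [0, 0, 0.1],
    [0, 0, 0.2],
    [0, 0, 0.3],
    [0, 0, 0.4],
    [0, 0, 0.4],
    [0, -0.4, 0.4],
    [0, -0.45, 0.2],
    [0, -0.45, 0.2],
    [0, -0.45, 0],
    [0, 0, 0]
  ],
  "angular": [
    [0, 0, 0],
    [0, 0, 0],
    [0, 0, 0],
    [0, 0, 0],
    [0, 0, 0],
    [0, 0, 0],
    [0, 0, 0],
    [0, 0, 0],
    [0, 0, 0],
    [0, 0, 0]
  ]
}}

```text
time_s: 19.4
tcp_pos: [0.5872, -0.0041, 0.3217]
tcp_rot: [3.141, -0.002, 0.165]
contact_force: [0.2, 0.0, 0.0]
finger_gap: 0.0636
```

```bash
python3 - <<'E'
from h import *
print(state()['tcp_pos'])
c=lambda im,u,v,w,h,k: cv2.resize(im[v:v+h,u:u+w],None,fx=k,fy=k,interpolation=cv2.INTER_CUBIC)
M=[]; X=[.5885,.1703,.09]
for n in('scene','side'):
  im=snap(n,n+'7.png')[:,:,::-1]
  u,v=proj(n,X); u,v=max(0,int(u)-40),max(0,int(v)-50); M.append(c(im,u,v,80,100,5)); print(n,u,v)
  y=.168
  for l in [(.022,-.05,.074),(.022,.05,.074),(-.022,-.05,.074),(-.022,.05,.074),(.022,-.05,0),(-.022,-.05,0),(0,0,.12)]:
    p=[.5885+np.cos(y)*l[0]-np.sin(y)*l[1],.1703+np.sin(y)*l[0]+np.cos(y)*l[1],.026+l[2]]
    print(l,((np.array(proj(n,p))-[u,v])*5+2).round()+([400,0] if n=='side' else [0,0]))
cv2.imwrite('pics/m7.png',np.hstack(M))
E
```

```text
[ 0.58719271 -0.00407592  0.32172514]
scene 394 143
(0.022, -0.05, 0.074) [163. 309.]
(0.022, 0.05, 0.074) [305. 232.]
(-0.022, -0.05, 0.074) [108. 253.]
(-0.022, 0.05, 0.074) [248. 180.]
(0.022, -0.05, 0) [135. 391.]
(-0.022, -0.05, 0) [ 84. 336.]
(0, 0, 0.12) [226. 186.]
side 290 107
(0.022, -0.05, 0.074) [666. 265.]
(0.022, 0.05, 0.074) [605. 206.]
(-0.022, -0.05, 0.074) [604. 276.]
(-0.022, 0.05, 0.074) [546. 216.]
(0.022, -0.05, 0) [662. 365.]
(-0.022, -0.05, 0) [602. 376.]
(0, 0, 0.12) [606. 176.]
```

View pics/m7.png

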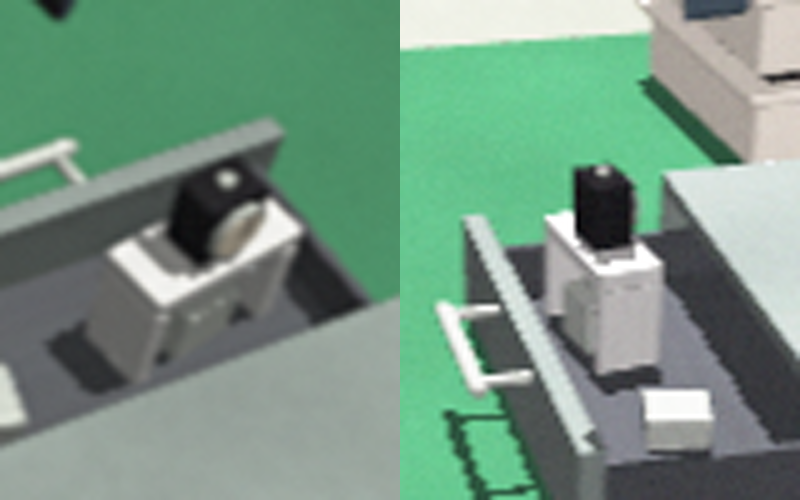

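The gauge stands upright where predicted: bar corners (662,264), (602,275) and (546,214) against predictions (666,265), (604,276) and (546,216) in the 5× crop, so within 1 raw pixel. The arm is clear, so I hand in.

```bash
python3 -c "
from plant import arm,state
s=state(); print(s['time_s'],s['contact_force'],abs(s['joint_vel']).max()); print(arm.job_done())"
```

```text
19.5 [-1.09626214  0.05083046  0.15853873] 0.03417212995800842
the job is handed in; nothing more can be done
None
```

The job is handed in at 19.5 s of the 64 s allowed, with no verdict reported. The bridge gauge stands released over the taller block in the open drawer.

- **Drawer:** I pulled it by its handle and it was about 148 mm open from the arm's travel, against the 110 mm needed.
- **Gauge:** I gripped the head at the stand's 35° tilt, turned it upright in the air, and lowered it until the legs met the drawer floor. The upward force peaked at about 13 N in the readings between moves. I then eased the grip to 4 N so it could seat, let go, and lifted clear.
- **Last pictures:** the gauge is upright with its bar and leg corners within 1 raw pixel (about 2 mm) of where a gauge standing flat there should appear. From that, its foot is about 2 mm from the block's middle; the limit is 10 mm. The lower block lies flat and the arm touched nothing.
- **Not checked directly:**
  - The foot's reading can't be read from the robot. I inferred about 38 mm from the legs being flat on the floor.
  - Tilt was last measured in the air, at roughly 0 to 0.02 rad (limit 0.04).
  - I did not re-measure the bin, hub and wrench at the end; the arm never came near them.
- **Slip on the way:** my first carry overshot the block by about 43 mm sideways while still high up. I corrected it before lowering.

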